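# Bring the wheel's notch to the top and lock it with its bar

## Task

First turn the wheel in its stand until the notch in its rim stands straight at the top. Then press the thumb end of the steel locking bar down so that it tips up in its wooden block and can be taken by the raised end, lay it flat on the bench and let go, and take it again by the middle to lay it level across the two cheeks of the stand, centred and fully down in the wheel's notch. Leave everything else on the bench where it is.

Things in the scene. Friction and masses are not known exactly. Their poses are not given: they have to be found in the camera images.
- wheel (a joint): Turn of the steel wheel on its level axle, rad: 0 (or any whole turn) = notch straight up; grows as the wheel's top moves towards the stand's +x (at +1.57 the notch points to the stand's +x). It turns without end either way; light friction (about 1 N at the rim) keeps it where it is left. At first the notch is somewhere in the lower half.
- notch (a point): Middle of the floor of the only notch, 63.5 mm from the axle; z points outward through it. Notch 30 wide, 6 deep, right across the rim. Wheel: solid disc 140 across, 18 thick, with flat side faces good to pinch near the rim; a hub 36 across, 36 long. The five dark round spots on its faces mean nothing.
- axle (a point): Centre of the wheel, fixed to the stand, 105 mm above the bench: axle along its y (level), wheel's plane in its x and z. The top of the wheel is 175 above the bench. 33 are free between each side face of the wheel and the cheek beside it.
- stand: Grey stand of the wheel, origin under its middle, on the bench; axes as point axle. Base 150 (x) x 120 (y) x 12 mm; two upright cheeks 46 wide (x), 12 thick (y from 42 to 54 either side). Cheek tops are level, 169.5 high, each with two round ears (tops 177.5 high, 27 apart in x) between which the bar lies.
- seat (a point): Where the locking bar's centre must finally be: over the middle of the wheel, 175.5 mm above the bench. The bar then lies level along this point's y, on both cheeks between their ears, its lower 5 in the notch; its top is 12 above the cheek tops.
- bar_mid (a point): Centre of the steel locking bar, 110 (x) x 20 (y) x 12 (z) mm, about 0.2 kg. Both ends are alike, and so are both broad faces. At first it lies flush in the block, its length along the block's x.
- block: Wooden block, 137 (x) x 76 (y) x 54 (z) mm, origin under its middle. In its top a pocket 113 long: in the +x part (x from -3.5 to 56.5) a slot 24 wide and 12 deep in which the bar lies flush; in the -x part (x from -56.5 to -3.5) a hollow 46 wide and 48 deep under the bar's thumb end, with room for a closed gripper.
- thumb (a point): Where to press on the bar's thumb end: level with the block's top, 28 mm in -x from its middle, 24.5 from the step (block x = -3.5) on which the bar tips. Pressed about 18 down here (a few N), the bar tips over and stays leaning at about 40 degrees, its +x end some 25 to 30 above the block's top, free to be gripped across its 20 width.
- jar_c (a point): Bystander, to be left alone: closed amber glass jar, 48 across, 65 high (mm). Point at about half its height.
- tin_c (a point): Bystander, to be left alone: round can, 60 across, 80 high (mm). Point at about half its height.
- cup_c (a point): Bystander, to be left alone: white ceramic cup, 70 across, 80 high (mm). Point at about half its height.
- hammer_c (a point): Bystander, to be left alone: small hammer lying down, about 260 long, nearly along x (mm). Point at about half its height.
- driver_c (a point): Bystander, to be left alone: screwdriver lying down, about 200 long, nearly along x (mm). Point at about half its height.
- anvil_c (a point): Bystander, to be left alone: steel bench block 60 x 60 x 22 (mm). Point at about half its height.
- offcut_c (a point): Bystander, to be left alone: plain steel offcut 70 x 16 x 10 (shorter than the locking bar; not used) (mm). Point at about half its height.
Mind the look-alikes: they are no part of the job. Leave any black look-alike of the part that bears bar_mid alone.

How it is judged:
By the outcome, as a careful person would: the job done as asked, in the order asked, and still so for the second after the job is handed in, with the robot touching nothing.
It also fails if it takes over 72 s, if anything falls off the work surface, if the arm or the gripper's body presses on something with over 40 N, if the wrist force passes 120 N, or if a joint passes its speed limit or range.

## Robot

A 6-joint arm with a two-finger parallel gripper is mounted at the origin on the work surface. World frame = base frame: x ahead of the robot, y to its left, z up, the work surface at z = 0. Lengths are in m, angles in degrees, forces in N, time in s.
With the tool pointing down it reaches from about 0.3 to 0.75 m from the base axis. Payload 8.5 kg.
Tool frame: the origin (TCP) lies at the very end of the fingers, on their centre line; the grasp point (between the pads) lies 19 mm behind it; z points along the fingers, y is the line along which they close (so a half turn about z gives the same grasp; the last joint's range is limited). The gripper opens to 85 mm and grips with 20 to 120 N. Pads are 22 mm wide; open, the fingers measure 114 mm over their backs; the gripper's body (76 mm by 85 mm) begins 54 mm behind the grasp point. The pads swing forward as they close: fully open they stand 13 mm farther back than shut.
Start: joints at [-87.794, 21.807, 74.336, -0, 83.858, -12.336], TCP at [0.138, -0.532, 0.231] pointing down, gripper open.
Joint ranges: [-178.18, 178.18], [-50.72, 133.34], [12.68, 142.11], [-81.47, 261.47], [9.98, 163.14], [-165.26, 165.26]. Speed limits (degrees/s): [136.94, 136.94, 180, 180, 180, 180].

## Interface

Orientations are given as a 3x3 rotation matrix whose columns are the frame's x, y, z axes.
In Python, from rig import * gives the robot as it stands. The module is installed in compiled form; this text tells all that it offers.
- The arm moves only by the shell command python3 -m pendant 'ROWS' [OPENING] [FORCE]. ROWS is JSON, a list of rows, each a list of 2 entries, a list of its own where there are three numbers: the shift along the tool's x, y, z as a fraction of full scale, then the turn, a rotation vector about the tool's x, y, z as a fraction of full scale. A call has 1 to 8 rows; each row shifts and turns the commanded pose from where the row before left it, along the tool's axes as they then stand; what a row does not reach is not made up. Full scale, the value 1, is 40 mm for a shift and 5 degrees for a turn. A row lasts 1/8 s, in which the tool goes at most 62.5 mm and 10.7 degrees, less where a joint would pass 70% of its speed; a pose out of reach is approached as far as the arm can. A call with a number of a shift or a turn outside -1 to 1 is refused whole. A call with a gripper value outside its range is refused whole. OPENING is the opening, from 0 (shut) to 1 (fully open), set as the call begins (- or left out, the last holds). The fingers move at their own pace and stop on an object; FORCE is the grip in N (left out, the last holds). Time passes only in rows, so rows that do not move let the fingers close. It gives the time, the measured TCP pose, the force, the opening and the grip force at its end, in the units of the state.
- observe(): the state, without advancing time (a new reading comes with each control period).
- get_image(name): name is "side" or "top"; returns a dict with "img" (420x560x3 uint8, blue, green, red), "range_z" (420x560 float32, m along the optical axis (not along the pixel's ray), 0 where there is no reading), "camera_matrix" (3x3 intrinsics, pixels), "eye" and "rotation" of the camera in the world. Camera axes: x right, y down, z forward; pixel columns grow to the right and rows downward; lengths in m; the calibration is good to about 2 mm. A picture is of the moment at which its call begins.
- close_job(): hands the job in; it is judged then, once.
Trained networks look in the newest picture that a camera, given by its name, has taken for a name from the list of things; names that differ only in an ending like _2 or _b are one class to them, and where a whole thing is asked for, a point or a joint stands for the part that bears it (a point fixed in the world has none). Each returns a list of dicts, best first, with "conf" (0 to 1); they miss things now and then, are a little off and sometimes report something else, mostly with a low value. They report only what shows in the picture. A call takes as long as a camera call. They do not tell look-alikes from the thing itself.
- regions_of(camera, query): "mask" (420x560 bool, what is visible of it).
- landmark_of(camera, query): "point" ([x, y, z] in m, in world coordinates, good to about 4 mm: a listed point, or the origin of a listed thing).
The state is a dict: "time_s": time; "q": joint angles; "qvel": joint speeds; "joint_efforts": joint torques, N m; "position": TCP position; "tool_rot": TCP orientation; "ft_force": force on the tool from outside, world axes, zero at the start; "wrist_torque": the same for the moment, N m; "grip_width": finger opening in m; "gripper_force": force on a finger pad.
Only numpy, scipy, OpenCV 4.12 (cv2) and the standard library are available. Lean on these libraries where they do the work, as an engineer would, in place of code of your own. Each camera call takes 0.05 s, during which the arm holds its last target. There are 200 camera calls.

## Working session

There is one attempt and no reset: what is moved stays moved. The work goes in short steps, Python scripts to look and compute and a shell command to move; the robot and the scene stay as the last step left them, time stands still between calls to the robot, and variables do not carry over. Pictures are saved under pics/ and viewed, at most 11 in all, crops included, and the job is handed in when it is done.

```bash
mkdir -p pics
cat > h.py <<'E'
from rig import *
import numpy as np, cv2
np.set_printoptions(precision=4,suppress=True)
def cloud(d):
    K=np.array(d["camera_matrix"]);z=d["range_z"];v,u=np.mgrid[:420,:560]
    c=np.stack([(u-K[0,2])/K[0,0]*z,(v-K[1,2])/K[1,1]*z,z],-1)
    return c@np.array(d["rotation"]).T+np.array(d["eye"])
def proj(d,p):
    K=np.array(d["camera_matrix"]);c=np.array(d["rotation"]).T@(np.array(p)-np.array(d["eye"]))
    return (K@(c/c[2]))[:2]
E
python3 - <<'E'
from h import *
o=observe();print({k:(np.round(v,4)) for k,v in o.items()})
for c in("side","top"):
    d=get_image(c);cv2.imwrite(f"pics/{c}0.png",d["img"]);print(c,d["eye"],np.array(d["rotation"]),d["camera_matrix"])
    for n in "notch axle stand seat bar_mid block thumb jar_c tin_c cup_c hammer_c driver_c anvil_c offcut_c".split():
        print(n,[(np.round(r["point"],3),round(r["conf"],2),proj(d,r["point"]).astype(int)) for r in landmark_of(c,n)][:3])
E
```

```text
{'time_s': np.float64(0.0), 'q': array([-87.7946,  21.841 ,  74.3854,   0.0014,  83.8599, -12.3363]), 'qvel': array([ 0.0385,  0.0139,  0.012 , -0.0112,  0.0084,  0.0147]), 'joint_efforts': array([  0.0008, -44.8456, -23.1274,  -0.0001,   0.0048,   0.    ]), 'position': array([ 0.1381, -0.5321,  0.2307]), 'tool_rot': array([[ 0.968 ,  0.2511, -0.    ],
       [ 0.2511, -0.968 ,  0.0015],
       [ 0.0003, -0.0015, -1.    ]]), 'ft_force': array([-0.2814,  0.2758,  0.1174]), 'wrist_torque': array([-0.0146,  0.037 ,  0.0187]), 'gripper_force': np.float64(0.0), 'grip_width': np.float64(0.0853)}
side [-0.3613  0.9187  1.0375] [[-0.722  -0.4152  0.5535]
 [-0.6919  0.426  -0.5829]
 [ 0.0062 -0.8038 -0.5949]] [[502.5748   0.     270.9866]
 [  0.     502.5748 201.6797]
 [  0.       0.       1.    ]]
notch [(array([0.564, 0.21 , 0.046]), 0.74, array([210, 238]))]
axle [(array([0.539, 0.192, 0.103]), 0.78, array([218, 224]))]
stand [(array([0.54 , 0.196, 0.175]), 0.74, array([216, 205])), (array([ 0.541,  0.196, -0.003]), 0.56, array([219, 251]))]
seat [(array([0.541, 0.192, 0.173]), 0.95, array
[... 1469 characters left out ...]
, -0.202,  0.003]), 0.85, array([358, 208]))]
thumb [(array([ 0.525, -0.212,  0.053]), 0.75, array([365, 216]))]
jar_c [(array([0.634, 0.009, 0.033]), 0.86, array([282, 175])), (array([ 0.551, -0.203,  0.047]), 0.26, array([361, 207]))]
tin_c [(array([0.698, 0.287, 0.039]), 0.93, array([181, 149]))]
cup_c [(array([ 0.688, -0.334,  0.04 ]), 0.88, array([409, 159])), (array([0.54 , 0.197, 0.104]), 0.55, array([205, 203])), (array([ 0.457, -0.428,  0.009]), 0.3, array([441, 245]))]
hammer_c []
driver_c []
anvil_c [(array([0.314, 0.223, 0.01 ]), 0.63, array([198, 292]))]
offcut_c [(array([ 0.325, -0.29 ,  0.003]), 0.53, array([390, 294])), (array([0.54 , 0.194, 0.1  ]), 0.37, array([207, 203]))]
```

View pics/side0.png

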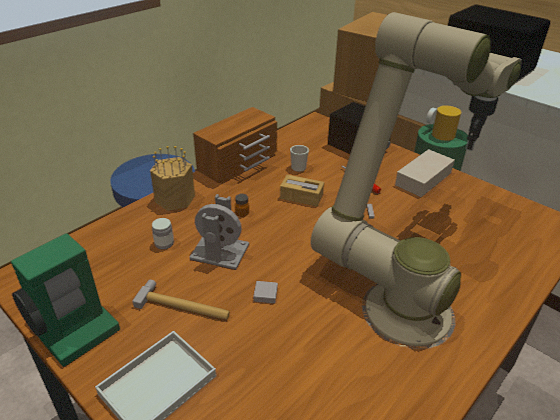

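View pics/top0.png

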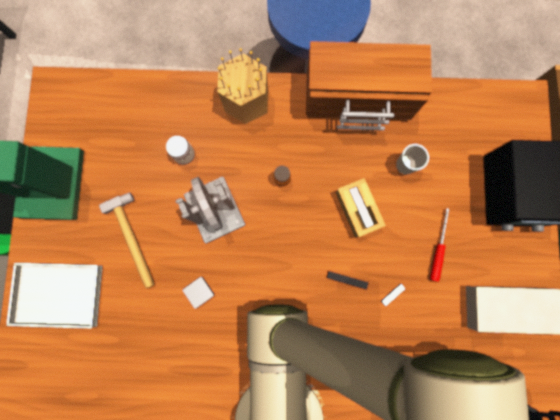

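The side view shows the wheel and stand at about (217,235) and the block at (301,188). In the top view the block is at (361,208) and the black look-alike at (346,279). Next I'll fit yaws from the depth data.

Run:
```python
from h import *
P={c:get_image(c) for c in("side","top")}
def rect(m,pts):
    q=pts[m][:,:2];c,wh,a=cv2.minAreaRect((q*1000).astype(np.float32));return np.round(c,1),np.round(wh,1),round(a,1),len(q)
for c,d in P.items():
    X=cloud(d);x,y,z=X[...,0],X[...,1],X[...,2]
    nb=(abs(x-.553)<.1)&(abs(y+.202)<.1)
    print(c,"block top",rect(nb&(abs(z-.054)<.006),X), np.median(z[nb&(z>.04)]))
    ns=(np.hypot(x-.54,y-.194)<.11)
    print("base",rect(ns&(abs(z-.012)<.005),X)); 
    print("cheektops",rect(ns&(z>.163),X))
    for n in("bar_mid","block","stand"):
        for r in regions_of(c,n):
            m=r["mask"]&(z>0);print(n,round(r["conf"],2),rect(m,X),np.median(z[m]))
    # wheel plane
    print([ (r["point"],r["conf"]) for r in landmark_of(c,"notch")])
a=cv2.resize(P["side"]["img"][180:280,180:290],None,fx=5,fy=5,interpolation=cv2.INTER_CUBIC)
b=cv2.resize(P["top"]["img"][170:250,160:250],None,fx=4,fy=4,interpolation=cv2.INTER_CUBIC)
b2=cv2.resize(P["top"]["img"][170:250,330:390],None,fx=4,fy=4,interpolation=cv2.INTER_CUBIC)
o=np.zeros((600,800,3),np.uint8);o[:500,:430]=a[:,:430];o[:320,435:795]=b;o[325:600,435:675]=b2[:275]
cv2.imwrite("pics/c1.png",o)
```

```text
side block top (array([ 551.7, -194.8]), array([137.3,  88.5]), 24.2, 464) 0.05089903573037102
base (array([539.7, 199.3]), array([152.5, 122.2]), 28.3, 758)
cheektops (array([538.9, 198.1]), array([ 75.1, 115.1]), 35.7, 294)
bar_mid 0.71 (array([ 84.6, 338.3]), array([  90., 1461.]), 41.1, 101) 0.05154050150478651
bar_mid 0.56 (array([ 66.6, 598.4]), array([ 225.2, 1045.1]), 65.3, 936) 0.021130895192434496
bar_mid 0.43 (array([629.4,  18.8]), array([41.7, 41.1]), 84.5, 245) 0.04094856960735205
block 0.93 (array([138.6, 320.2]), array([ 153.5, 1559.3]), 38.6, 936) 0.04424385080986115
block 0.67 (array([210.6, 506. ]), array([ 174.5, 1399.7]), 47.1, 2729) 0.0873487598242394
stand 0.94 (array([209.5, 504.7]), array([ 174.6, 1399.5]), 46.9, 2726) 0.08803645149178768
[([0.5604, 0.2046, 0.0451], 0.75)]
top block top (array([ 552.3, -200.7]), array([137. ,  77.5]), 24.1, 1325) 0.05493075579940515
base (array([546.4, 204.5]), array([170.8, 133.7]), 26.9, 1242)
cheektops (array([539.5, 193.5]), array([ 86.1, 112.4]), 27.1, 535)
bar_mid 0.73 (array([ 360.1, -175.4]), array([115.2,  21.9]), 77.1, 300) 0.013285108323965678
bar_mid 0.56 (array([ 467.2, -127.5]), array([ 98. , 276.2]), 49.1, 259) 0.05516372071461162
block 0.57 (array([ 513. , -105.7]), array([138.2, 285.1]), 22.3, 1337) 0.054177283147439526
block 0.18 (array([547.4, 163.7]), array([443.9,  57.2]), 39.7, 548) 0.07901268238707876
stand 0.93 (array([484.2, 156.9]), array([331.4, 143.4]), 37.0, 2707) 0.03832864572581274
[([0.5604, 0.2054, 0.0485], 0.86), ([0.6931, 0.2848, 0.0416], 0.68)]
```

View pics/c1.png

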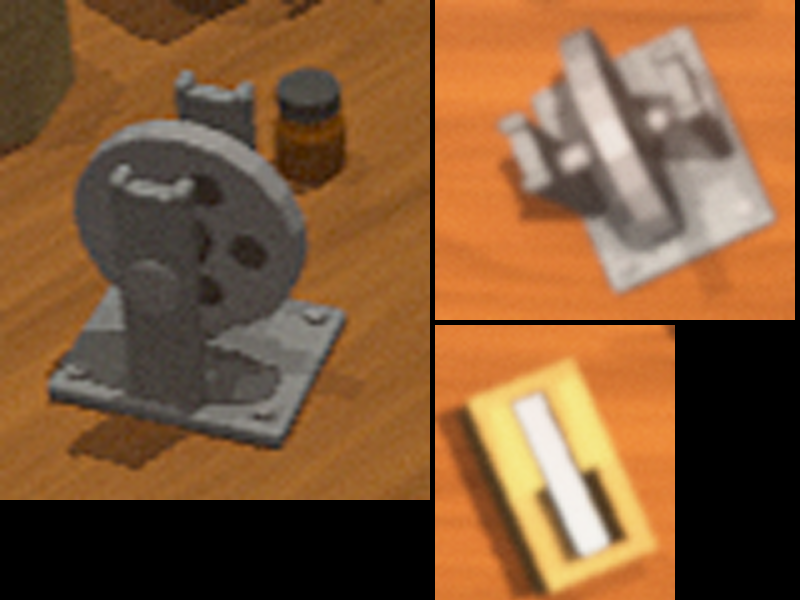

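The crop shows the stand's base and the tilted wheel with the notch hidden in the lower half. The block's thumb hollow is on the side toward the robot (world -x). The block is at (.552,-.201) with yaw 24°, the stand at (.540,.195) with yaw about 28°. I'll move above the wheel.

```bash
python3 -m pendant '[[[0.893,-0.941,-0.05],[0,0,0]],[[0.893,-0.941,-0.05],[0,0,0]],[[0.893,-0.941,-0.05],[0,0,0]],[[0.893,-0.941,-0.05],[0,0,0]],[[0.893,-0.941,-0.05],[0,0,0]],[[0.893,-0.941,-0.05],[0,0,0]],[[0.893,-0.941,-0.05],[0,0,0]],[[0.893,-0.941,-0.05],[0,0,0]]]' 0.47 40
python3 -m pendant '[[[0.893,-0.941,-0.05],[0,0,0]],[[0.893,-0.941,-0.05],[0,0,0]],[[0.893,-0.941,-0.05],[0,0,0]],[[0.893,-0.941,-0.05],[0,0,0]],[[0.893,-0.941,-0.05],[0,0,0]],[[0.893,-0.941,-0.05],[0,0,0]],[[0.893,-0.941,-0.05],[0,0,0]],[[0.893,-0.941,-0.05],[0,0,0]]]'
python3 -m pendant '[[[0,0,0],[0,0,-0.9]],[[0,0,0],[0,0,-0.9]],[[0,0,0],[0,0,-0.9]]]'
python3 - <<'E'
from h import *
d=get_image("side");X=cloud(d);x,y,z=X[...,0],X[...,1],X[...,2]
# side-face plane & cheek fit
import itertools
for c in("side","top"):
    d=get_image(c)
    for n in("axle","seat","notch","stand"): print(c,n,[(np.round(r["point"],4),round(r["conf"],2)) for r in landmark_of(c,n)][:2])
ns=(np.hypot(x-.54,y-.195)<.11)
q=X[ns&(abs(z-.012)<.005)][:,:2]; print(cv2.minAreaRect((q*1000).astype(np.float32)))
E
```

```text
time_s: 3.0
position: [0.3396, -0.1676, 0.2476]
tool_rot: [[0.968, 0.251, 0.001], [0.251, -0.968, -0.001], [0.0, 0.001, -1.0]]
ft_force: [0.2, -0.5, -1.2]
grip_width: 0.0407
gripper_force: 0.0
time_s: 4.0
position: [0.5407, 0.1958, 0.2634]
tool_rot: [[0.968, 0.251, 0.0], [0.251, -0.968, -0.0], [0.0, 0.0, -1.0]]
ft_force: [0.3, -0.3, 0.1]
grip_width: 0.0401
gripper_force: 0.0
time_s: 4.38
position: [0.5401, 0.1943, 0.2632]
tool_rot: [[0.881, 0.473, -0.0], [0.473, -0.881, -0.0], [-0.0, -0.0, -1.0]]
ft_force: [-0.5, -0.2, 0.2]
grip_width: 0.0402
gripper_force: 0.0
side axle [(array([0.5388, 0.192 , 0.1005]), 0.74), (array([ 0.5544, -0.1996,  0.0011]), 0.46)]
side seat [(array([0.5403, 0.1936, 0.1741]), 0.6)]
side notch [(array([0.5596, 0.2084, 0.0467]), 0.65)]
side stand [(array([0.5398, 0.1928, 0.0001]), 0.63)]
top axle [(array([0.5396, 0.195 , 0.1016]), 0.75), (array([ 0.4592, -0.4242,  0.0102]), 0.19)]
top seat [(array([0.5395, 0.1946, 0.1805]), 0.63), (array([0.5408, 0.195 , 0.1013]), 0.47)]
top notch [(array([0.5599, 0.2045, 0.0469]), 0.91)]
top stand [(array([ 0.5391,  0.1908, -0.0028]), 0.78)]
((539.8861083984375, 197.49334716796875), (151.11968994140625, 125.71074676513672), 26.843793869018555)
```

```bash
python3 -m pendant '[[[0.81,0,0],[0,0,0]],[[0,0,0.86],[0,-1,0]],[[0.075,0,0.86],[0,-1,0]],[[0.15,0,-0.007],[0,-1,0]],[[0,0,0],[0,-1,0]],[[0,0,0],[0,0,0]]]'
python3 - <<'E'
from h import *
o=observe();p=np.array(o["position"]);R=np.array(o["tool_rot"]);a=np.array([.540,.1943,.105])
print(p,R,"axle in tool",R.T@(a-p)*1000, R.T@np.array([-.469,.883,0]))
E
```

```text
time_s: 5.68
position: [0.5744, 0.2124, 0.1924]
tool_rot: [[0.829, 0.47, -0.303], [0.442, -0.883, -0.161], [-0.343, -0.0, -0.939]]
ft_force: [-0.5, -0.1, -0.1]
grip_width: 0.0403
gripper_force: 0.0
[0.5744 0.2124 0.1924] [[ 0.829   0.4703 -0.3026]
 [ 0.4419 -0.8825 -0.1608]
 [-0.3427 -0.0004 -0.9394]] axle in tool [-6.5776 -0.1511 95.3845] [ 0.0014 -0.9998 -0.0001]
```

```bash
python3 -m pendant '[[[-0.165,0,0],[0,0,0]],[[0,0,0.6],[0,0,0]],[[0,0,0.52],[0,0,0]],[[0,0,0],[0,0,0]]]'
python3 -m pendant '[[[0,0,0],[0,0,0]],[[0,0,0],[0,0,0]],[[0,0,0],[0,0,0]],[[0,0,0],[0,0,0]]]' 0 40
```

```text
time_s: 6.18
position: [0.5538, 0.2015, 0.1538]
tool_rot: [[0.829, 0.47, -0.303], [0.441, -0.883, -0.161], [-0.343, -0.001, -0.939]]
ft_force: [-0.5, 0.7, 0.8]
grip_width: 0.04
gripper_force: 0.0
time_s: 6.68
position: [0.5555, 0.2021, 0.1553]
tool_rot: [[0.831, 0.47, -0.299], [0.441, -0.883, -0.16], [-0.34, 0.001, -0.941]]
ft_force: [0.5, -0.4, 7.0]
grip_width: 0.0173
gripper_force: 40.5
```

```bash
python3 -m pendant '[[[-0.112,0,0.005],[0,1,0]],[[-0.112,0,0.005],[0,1,0]],[[-0.112,0,0.005],[0,1,0]],[[-0.112,0,0.005],[0,1,0]],[[-0.112,0,0.005],[0,1,0]],[[-0.112,0,0.005],[0,1,0]],[[-0.112,0,0.005],[0,1,0]],[[-0.112,0,0.005],[0,1,0]]]'
python3 -m pendant '[[[-0.112,0,0.005],[0,1,0]],[[-0.112,0,0.005],[0,1,0]],[[-0.112,0,0.005],[0,1,0]],[[-0.112,0,0.005],[0,1,0]],[[-0.112,0,0.005],[0,1,0]],[[-0.112,0,0.005],[0,1,0]],[[-0.112,0,0.005],[0,1,0]],[[-0.112,0,0.005],[0,1,0]]]'
python3 - <<'E'
from h import *
for c in("side","top"):
    d=get_image(c)
    for n in("notch",): print(c,n,[(np.round(r["point"],4),round(r["conf"],2)) for r in landmark_of(c,n)][:2])
cv2.imwrite("pics/s2.png",cv2.resize(get_image("side")["img"][150:290,150:310],None,fx=4,fy=4))
E
```

```text
time_s: 7.68
position: [0.5235, 0.1859, 0.1543]
tool_rot: [[0.829, 0.47, 0.304], [0.441, -0.883, 0.163], [0.345, -0.001, -0.939]]
ft_force: [0.6, 8.9, -8.9]
grip_width: 0.0175
gripper_force: 39.3
time_s: 8.68
position: [0.5029, 0.1761, 0.1361]
tool_rot: [[0.523, 0.478, 0.706], [0.271, -0.878, 0.394], [0.808, -0.015, -0.589]]
ft_force: [-9.6, -18.9, 9.1]
grip_width: 0.0171
gripper_force: 47.5
side notch [(array([0.5981, 0.2266, 0.11  ]), 0.75), (array([ 0.3236, -0.2947,  0.0073]), 0.35)]
top notch [(array([0.5986, 0.2262, 0.1074]), 0.71)]
```

View pics/s2.png

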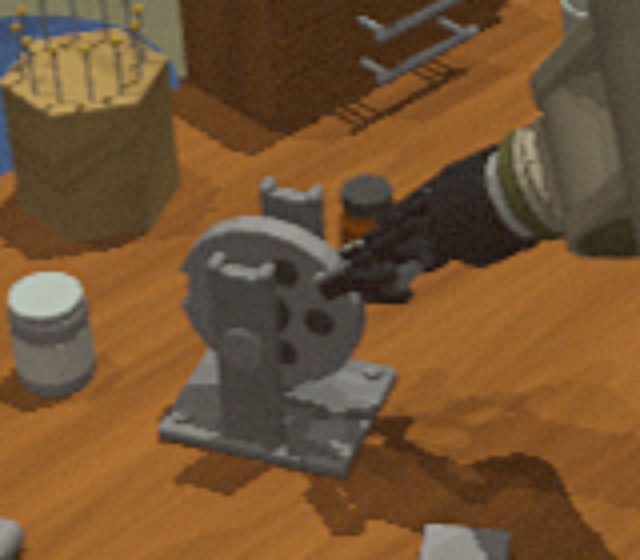

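The notch shows at the left edge of the wheel (187,300 in the crop), at about +86°. I'll release, swing back and regrip.

```bash
python3 -m pendant '[[[0,0,0],[0,0,0]],[[0,0,0],[0,0,0]],[[0,0,-0.6],[0,0,0]],[[0,0,-0.6],[0,0,0]]]' 0.47
python3 -m pendant '[[[0.21,0,0.009],[0,-1,0]],[[0.21,0,0.009],[0,-1,0]],[[0.21,0,0.009],[0,-1,0]],[[0.21,0,0.009],[0,-1,0]],[[0.21,0,0.009],[0,-1,0]],[[0.21,0,0.009],[0,-1,0]],[[0.21,0,0.009],[0,-1,0]],[[0.21,0,0.009],[0,-1,0]]]'
python3 -m pendant '[[[0.21,0,0.009],[0,-1,0]],[[0.21,0,0.009],[0,-1,0]],[[0.21,0,0.009],[0,-1,0]],[[0.21,0,0.009],[0,-1,0]],[[0.21,0,0.009],[0,-1,0]],[[0.21,0,0.009],[0,-1,0]],[[0.21,0,0.009],[0,-1,0]],[[0.21,0,0.009],[0,-1,0]]]'
python3 -m pendant '[[[0.21,0,0.009],[0,-1,0]],[[0.21,0,0.009],[0,-1,0]],[[0,0,0],[0,0,0]]]'
python3 - <<'E'
from h import *
o=observe();p=np.array(o["position"]);R=np.array(o["tool_rot"]);a=np.array([.540,.1943,.105])
print(p,R,"axle in tool",R.T@(a-p)*1000, R.T@np.array([-.469,.883,0]))
d=get_image("side")
for c in("side","top"):
    d=get_image(c)
    for n in("notch",): print(c,n,[(np.round(r["point"],4),round(r["conf"],2)) for r in landmark_of(c,n)][:2])
E
```

```text
time_s: 9.43
position: [0.4667, 0.1623, 0.1628]
tool_rot: [[0.524, 0.492, 0.695], [0.275, -0.87, 0.409], [0.806, -0.023, -0.591]]
ft_force: [0.2, -0.2, 0.0]
grip_width: 0.04
gripper_force: 0.0
time_s: 10.42
position: [0.5081, 0.19, 0.196]
tool_rot: [[0.829, 0.504, 0.241], [0.472, -0.863, 0.181], [0.299, -0.036, -0.954]]
ft_force: [-0.5, 0.4, -0.7]
grip_width: 0.0404
gripper_force: 0.0
time_s: 11.42
position: [0.565, 0.2235, 0.1928]
tool_rot: [[0.79, 0.504, -0.349], [0.478, -0.863, -0.165], [-0.384, -0.037, -0.923]]
ft_force: [-0.1, -0.1, -0.2]
grip_width: 0.0404
gripper_force: 0.0
time_s: 11.8
position: [0.5778, 0.2314, 0.1829]
tool_rot: [[0.717, 0.505, -0.481], [0.443, -0.863, -0.244], [-0.538, -0.038, -0.842]]
ft_force: [0.8, -0.1, -0.2]
grip_width: 0.0403
gripper_force: 0.0
[0.5778 0.2314 0.1829] [[ 0.7171  0.5045 -0.4808]
 [ 0.443  -0.8626 -0.2444]
 [-0.5381 -0.0377 -0.8421]] axle in tool [-1.6302 15.8197 92.8405] [ 0.0548 -0.9983  0.0097]
side notch [(array([0.5965, 0.2227, 0.1078]), 0.81)]
top notch [(array([0.596 , 0.2236, 0.1056]), 0.93)]
```

```bash
python3 -m pendant '[[[0,0,0],[-0.11,0,0.63]],[[-0.02,0.375,0],[0,0,0]],[[0,0,0.55],[0,0,0]],[[0,0,0.5],[0,0,0]],[[0,0,0],[0,0,0]]]'
python3 -m pendant '[[[0,0,0],[0,0,0]],[[0,0,0],[0,0,0]],[[0,0,0],[0,0,0]],[[0,0,0],[0,0,0]]]' 0 40
python3 -m pendant '[[[-0.112,0,0.005],[0,1,0]],[[-0.112,0,0.005],[0,1,0]],[[-0.112,0,0.005],[0,1,0]],[[-0.112,0,0.005],[0,1,0]],[[-0.112,0,0.005],[0,1,0]],[[-0.112,0,0.005],[0,1,0]],[[-0.112,0,0.005],[0,1,0]],[[-0.112,0,0.005],[0,1,0]]]'
python3 -m pendant '[[[-0.112,0,0.005],[0,1,0]],[[-0.112,0,0.005],[0,1,0]],[[-0.112,0,0.005],[0,1,0]],[[-0.112,0,0.005],[0,1,0]],[[-0.112,0,0.005],[0,1,0]],[[-0.112,0,0.005],[0,1,0]],[[-0.112,0,0.005],[0,1,0]],[[0,0,0],[0,0,0]]]'
python3 - <<'E'
from h import *
for c in("side","top"):
    d=get_image(c)
    for n in("notch","axle"):
        for r in landmark_of(c,n)[:2]:
            p=r["point"];q=np.array(p)-[.540,.1943,.105];print(c,n,np.round(p,4),round(r["conf"],2),"ang",np.degrees(np.arctan2(q[0]*.883+q[1]*.469,q[2])))
cv2.imwrite("pics/s3.png",cv2.resize(get_image("side")["img"][170:280,170:290],None,fx=5,fy=5))
E
```

```text
time_s: 12.68
position: [0.5639, 0.2053, 0.1501]
tool_rot: [[0.745, 0.468, -0.476], [0.394, -0.884, -0.252], [-0.538, -0.0, -0.843]]
ft_force: [0.2, -0.4, 0.4]
grip_width: 0.0401
gripper_force: 0.0
time_s: 13.18
position: [0.5648, 0.2067, 0.1514]
tool_rot: [[0.747, 0.468, -0.472], [0.395, -0.884, -0.251], [-0.535, 0.002, -0.845]]
ft_force: [1.0, 3.7, 5.8]
grip_width: 0.0168
gripper_force: 40.6
time_s: 14.18
position: [0.5332, 0.1908, 0.1578]
tool_rot: [[0.876, 0.468, 0.118], [0.463, -0.884, 0.063], [0.133, -0.0, -0.991]]
ft_force: [-1.3, 5.3, -6.8]
grip_width: 0.0169
gripper_force: 39.7
time_s: 15.18
position: [0.5091, 0.1789, 0.1449]
tool_rot: [[0.665, 0.471, 0.58], [0.352, -0.882, 0.313], [0.659, -0.004, -0.752]]
ft_force: [-4.0, -1.0, 0.2]
grip_width: 0.0167
gripper_force: 45.6
side notch [0.5563 0.2072 0.17  ] 0.89 ang 17.458762758562624
side axle [ 0.5402  0.1927 -0.0033] 0.66 ang -179.69643572796286
top notch [0.5573 0.2027 0.1643] 0.91 ang 17.954335429385985
top axle [0.5368 0.1911 0.1035] 0.58 ang -109.12187011391113
```

View pics/s3.png

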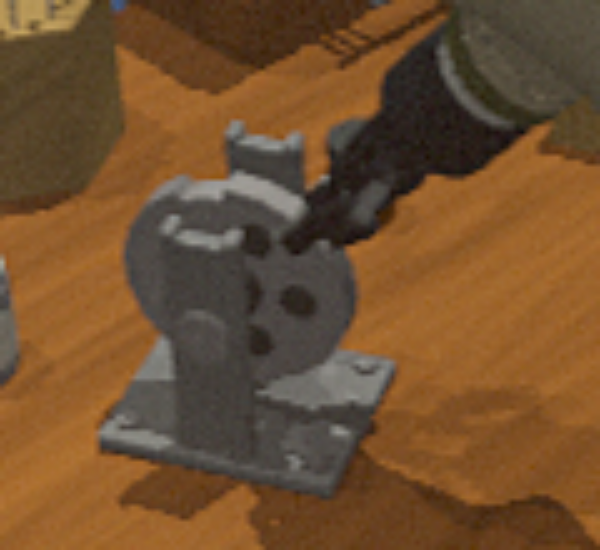

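The notch is at the top left (about 210,185), roughly 18° short. I'll do a short regrip stroke.

```bash
python3 -m pendant '[[[0,0,0],[0,0,0]],[[0,0,0],[0,0,0]],[[0,0,-0.6],[0,0,0]],[[0,0,-0.6],[0,0,0]],[[0.21,0,0.009],[0,-1,0]],[[0.21,0,0.009],[0,-1,0]],[[0.21,0,0.009],[0,-1,0]],[[0,0,0],[0,0,0]]]' 0.47
python3 - <<'E'
from h import *
o=observe();p=np.array(o["position"]);R=np.array(o["tool_rot"]);a=np.array([.540,.1943,.105])
print("axle in tool",R.T@(a-p)*1000, R.T@np.array([-.469,.883,0]))
for c in("side","top"):
    d=get_image(c)
    for r in landmark_of(c,"notch")[:2]:
            p=r["point"];q=np.array(p)-[.540,.1943,.105];print(c,np.round(p,4),round(r["conf"],2),"ang",np.degrees(np.arctan2(q[0]*.883+q[1]*.469,q[2])))
E
```

```text
time_s: 16.52
position: [0.5014, 0.1747, 0.1965]
tool_rot: [[0.787, 0.474, 0.394], [0.423, -0.88, 0.215], [0.449, -0.002, -0.894]]
ft_force: [0.5, 0.9, 0.6]
grip_width: 0.0398
gripper_force: 0.0
axle in tool [ -2.3691   1.2477 101.1425] [ 0.0041 -0.9998  0.0047]
side [0.5555 0.2059 0.1678] 0.89 ang 16.939082664379512
top [0.5523 0.2037 0.167 ] 0.82 ang 13.835587893532756
```

```bash
python3 -m pendant '[[[-0.06,0.03,0],[0,0,0]],[[0,0,0.65],[0,0,0]],[[0,0,0.62],[0,0,0]],[[0,0,0],[0,0,0]]]'
python3 -m pendant '[[[0,0,0],[0,0,0]],[[0,0,0],[0,0,0]],[[0,0,0],[0,0,0]],[[-0.112,0,0.005],[0,1,0]],[[-0.112,0,0.005],[0,1,0]],[[-0.112,0,0.005],[0,1,0]],[[-0.03,0,0],[0,0.25,0]],[[0,0,0],[0,0,0]]]' 0 40
python3 -m pendant '[[[0,0,0],[0,0,0]],[[0,0,0],[0,0,0]],[[0,0,-0.6],[0,0,0]],[[0,0,-0.6],[0,0,0]],[[0,0,-0.8],[0,0,0]],[[0,0,-0.8],[0,0,0]]]' 0.47
python3 - <<'E'
from h import *
for c in("side","top"):
    for k in range(2):
      d=get_image(c)
      for r in landmark_of(c,"notch")[:1]:
            p=r["point"];q=np.array(p)-[.540,.1943,.105];print(c,np.round(p,4),round(r["conf"],2),"ang",np.degrees(np.arctan2(q[0]*.883+q[1]*.469,q[2])))
    I=d["img"]; I=I[170:280,170:290] if c=="side" else I[165:245,160:250]
    cv2.imwrite(f"pics/{c}4.png",I)
a=cv2.resize(cv2.imread("pics/side4.png")[:75,:80],None,fx=5,fy=5,interpolation=2);b=cv2.resize(cv2.imread("pics/top4.png")[:75,:80],None,fx=5,fy=5,interpolation=2)
cv2.imwrite("pics/c4.png",np.hstack([a,b]))
E
```

```text
time_s: 17.23
position: [0.518, 0.1828, 0.1474]
tool_rot: [[0.791, 0.473, 0.389], [0.422, -0.881, 0.214], [0.444, -0.006, -0.896]]
ft_force: [0.2, 0.1, 0.5]
grip_width: 0.0402
gripper_force: 0.0
time_s: 18.23
position: [0.5089, 0.1788, 0.1421]
tool_rot: [[0.658, 0.476, 0.583], [0.35, -0.88, 0.322], [0.666, -0.007, -0.746]]
ft_force: [-2.0, 0.4, 3.0]
grip_width: 0.0167
gripper_force: 46.1
time_s: 18.98
position: [0.4427, 0.1428, 0.2256]
tool_rot: [[0.659, 0.477, 0.581], [0.352, -0.879, 0.322], [0.665, -0.007, -0.747]]
ft_force: [-0.4, -0.6, 0.2]
grip_width: 0.0404
gripper_force: 0.0
side [0.5431 0.1997 0.167 ] 0.85 ang 4.858371169365451
side [0.5432 0.1986 0.1692] 0.78 ang 4.313380370752001
top [0.5408 0.1935 0.168 ] 0.93 ang 0.3012093231360028
top [0.5403 0.1989 0.1665] 0.82 ang 2.255542516537887
```

View pics/c4.png

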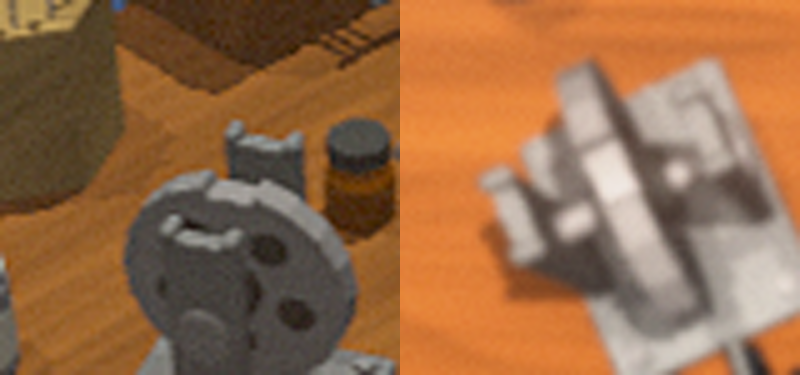

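Run:
```python
from h import *
sx=np.array([.883,.469,0]);sy=np.array([-.469,.883,0]);a=np.array([.540,.1943,.105]);ez=np.array([0,0,1])
D={c:get_image(c) for c in("side","top")}
def W(x,y,r,th):
    t=np.radians(th);u=np.cos(t)*sx-np.sin(t)*ez;n=np.sin(t)*sx+np.cos(t)*ez
    return a+u*x+sy*y+n*r
for th in(0,2,4,6):
    print(th,"side edges",[proj(D["side"],W(x,.009,.0684,th)).round(1) for x in(-.015,.015)],"top floor",proj(D["top"],W(0,0,.0635,th)).round(1))
# cheek features check: ears
print("cheek mid side",[proj(D["side"],a+sy*s*.048+ez*.0645).round(1) for s in(1,-1)],"top",[proj(D["top"],a+sy*s*.048+ez*.0645).round(1) for s in(1,-1)])
g=cv2.cvtColor(D["top"]["img"],6)[190:215,190:215];print(g[4:20,5:21])
for c,d in D.items():
    X=cloud(d);q=X-a;m=(abs(q@sx)<.02)&(abs(abs(q@sy)-.048)<.012)&(abs(X[...,2]-.1695)<.004)
    for s in(1,-1):
        mm=m&(np.sign(q@sy)==s);print(c,s,mm.sum(),np.median((q@sx)[mm]),(q@sx)[mm].min(),(q@sx)[mm].max(),np.percentile((q@sy)[mm],[3,50,97]))
S=D["side"]["img"][170:280,170:290][30:50,30:65]
cv2.imwrite("pics/s5.png",cv2.resize(S,None,fx=20,fy=20,interpolation=cv2.INTER_NEAREST))
```

```text
0 side edges [array([220.6, 208.5]), array([210.6, 206.7])] top floor [201.6 199.1]
2 side edges [array([219.7, 208.2]), array([209.9, 206.7])] top floor [201.2 198.2]
4 side edges [array([218.9, 208. ]), array([209.1, 206.8])] top floor [200.8 197.4]
6 side edges [array([218.1, 207.7]), array([208.4, 206.8])] top floor [200.4 196.6]
cheek mid side [array([210.7, 216.8]), array([222.6, 197.4])] top [array([182.7, 208. ]), array([220.2, 190. ])]
[[149 150 155 160 171 187 200 203 186 147 101  84  81  89  98 100]
 [138 156 168 188 201 209 216 215 204 170 121  89  83  85  83  83]
 [138 166 193 207 217 217 221 218 213 189 145 102  85  80  83  81]
 [138 167 201 216 222 222 223 223 220 205 166 118  89  87  83  87]
 [131 158 193 216 222 223 224 225 225 217 187 136  94  86  93  91]
 [128 145 176 207 223 223 227 226 228 222 206 162 114  97  91  97]
 [122 129 155 187 218 229 229 230 229 229 219 190 139 100  91  98]
 [119 121 131 169 211 226 231 232 232 233 229 211 165 114  95  97]
 [122 113 113 145 189 224 231 232 233 232 227 216 183 126  95  92]
 [117 111 108 130 174 216 229 233 231 227 218 207 178 132  94  89]
 [119 119 119 120 151 196 220 223 219 216 204 200 181 142 102  84]
 [135 148 144 124 135 172 200 205 203 206 205 202 191 164 118  84]
 [167 176 169 145 129 152 180 194 201 206 208 208 202 179 139  94]
 [195 200 193 159 131 139 169 193 201 207 210 207 208 197 162 111]
 [211 211 199 169 134 125 155 188 203 207 207 208 207 200 181 139]
 [210 204 189 162 127 110 134 174 197 204 208 206 208 207 196 161]]
side 1 40 0.0031663465749937236 -0.0198553797205118 0.01953884444457896 [0.0433 0.0522 0.0578]
side -1 36 0.00039623987946668676 -0.01939052323740397 0.01751173134663482 [-0.0517 -0.0429 -0.037 ]
top 1 63 0.0012234081926917558 -0.011509851159802074 0.015940341724848987 [0.0411 0.0469 0.0529]
top -1 59 0.00040587574898383994 -0.01337565606693489 0.013562374394943583 [-0.0542 -0.0485 -0.0431]
```

View pics/s5.png

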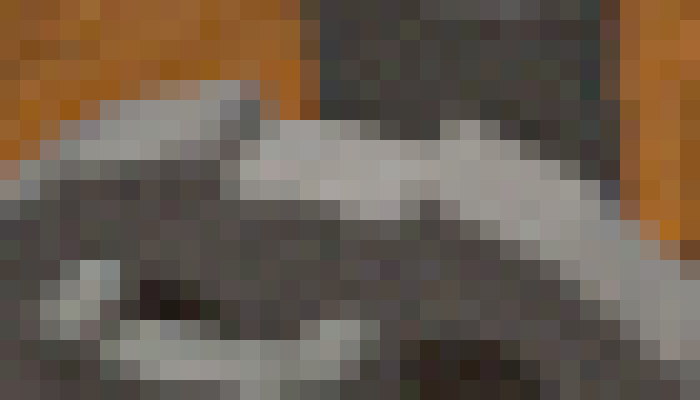

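The crop shows the notch's edges at side pixels (211,208) and (221.5,210), about where 0° would put them (within ~1.5°). The wheel is done, so on to the block.

```bash
python3 -m pendant '[[[0,0.9,0],[0,-1,0]],[[0,0.9,0],[0,-1,0]],[[0,0.9,0],[0,-1,0]],[[0,0.9,0],[0,-1,0]],[[0,0.9,0],[0,-1,0]],[[0,0.9,0],[0,-1,0]],[[0,0.9,0],[0,-1,0]],[[0,0.9,0],[0,-1,0]]]' 0
python3 -m pendant '[[[0,0,0],[0,-0.38,0.4]],[[0,0,0],[0,0,0.4]],[[0,0,0],[0,0,0]]]'
cat > rel.py <<'E'
import sys
from h import *
from scipy.spatial.transform import Rotation as Ro
# args: x y z yaw(of tool x, deg) tilt about tool y (deg) ; prints needed turn (tool frame) & then shift in new frame
x,y,z,yaw,t=map(float,sys.argv[1:6])
o=observe();p=np.array(o["position"]);R=np.array(o["tool_rot"])
T=np.array([[np.cos(np.radians(yaw)),np.sin(np.radians(yaw)),0],[np.sin(np.radians(yaw)),-np.cos(np.radians(yaw)),0],[0,0,-1]])@Ro.from_euler('y',t,degrees=True).as_matrix()
print("turn/5deg",np.degrees(Ro.from_matrix(R.T@T).as_rotvec())/5,"shift/40mm in target frame",T.T@(np.array([x,y,z])-p)/.04,"t",o["time_s"])
E
python3 rel.py .5264 -.2121 .075 24.1 0
```

```text
time_s: 20.48
position: [0.5815, -0.111, 0.222]
tool_rot: [[0.879, 0.477, 0.019], [0.477, -0.879, 0.02], [0.026, -0.009, -1.0]]
ft_force: [-0.3, 0.7, 0.2]
grip_width: -0.0003
gripper_force: 0.0
time_s: 20.85
position: [0.5807, -0.1097, 0.2224]
tool_rot: [[0.91, 0.415, -0.007], [0.415, -0.91, 0.006], [-0.004, -0.009, -1.0]]
ft_force: [-0.3, -0.2, 0.1]
grip_width: 0.0003
gripper_force: 0.0
turn/5deg [-0.0995  0.0437  0.0803] shift/40mm in target frame [-2.2839  1.7822  3.6849] t 20.85
```

```bash
python3 -m pendant '[[[-0.76,0.594,0.8],[-0.1,0.04,0.08]],[[-0.76,0.594,0.8],[0,0,0]],[[-0.764,0.594,0.8],[0,0,0]],[[0,0,0.8],[0,0,0]],[[0,0,0.48],[0,0,0]],[[0,0,0],[0,0,0]]]'
python3 - <<'E'
from h import *
for k in range(2):
  for c in("side","top"):
    d=get_image(c)
    for n in("thumb","bar_mid"): print(c,n,[(np.round(r["point"],4),round(r["conf"],2)) for r in landmark_of(c,n)][:2])
E
python3 rel.py .5264 -.2121 .056 24.1 0
```

```text
time_s: 21.6
position: [0.5257, -0.212, 0.0747]
tool_rot: [[0.913, 0.408, -0.002], [0.408, -0.913, 0.001], [-0.002, -0.002, -1.0]]
ft_force: [0.1, 0.6, 0.5]
grip_width: -0.0002
gripper_force: 0.0
side thumb [(array([ 0.5273, -0.2097,  0.0542]), 0.82), (array([ 0.6824, -0.335 ,  0.0442]), 0.56)]
side bar_mid [(array([ 0.3607, -0.175 ,  0.0073]), 0.64), (array([ 0.5554, -0.2004,  0.045 ]), 0.4)]
top thumb []
top bar_mid [(array([ 0.5541, -0.2033,  0.049 ]), 0.43)]
side thumb [(array([ 0.4631, -0.4257,  0.0125]), 0.74), (array([ 0.5239, -0.2119,  0.0515]), 0.61)]
side bar_mid [(array([0.5423, 0.1913, 0.1038]), 0.62), (array([ 0.3599, -0.1735,  0.0071]), 0.45)]
top thumb [(array([ 0.5529, -0.2043,  0.0463]), 0.75)]
top bar_mid [(array([ 0.5537, -0.2059,  0.0491]), 0.62)]
turn/5deg [ 0.0083  0.0067 -0.0036] shift/40mm in target frame [ 0.0024 -0.0099  0.4894] t 22.2
```

```bash
python3 -m pendant '[[[0,0,0.45],[0,0,0]],[[0,0,0.13],[0,0,0]],[[0,0,0.13],[0,0,0]],[[0,0,0.13],[0,0,0]],[[0,0,0.13],[0,0,0]],[[0,0,0.05],[0,0,0]],[[0,0,0],[0,0,0]]]'
python3 -m pendant '[[[0,0,0],[0,0,0]],[[0,0,-0.8],[0,0,0]],[[0,0,-1],[0,0,0]],[[0,0,-1],[0,0,0]],[[-0.7,0,-0.6],[0,0,0]]]' 0.6
python3 - <<'E'
from h import *
bx=np.array([np.cos(np.radians(24.1)),np.sin(np.radians(24.1)),0]);by=np.array([-bx[1],bx[0],0]);c0=np.array([.552,-.2007,0])
for c in("top","side"):
    d=get_image(c);X=cloud(d);q=X-c0;u=q@bx;v=q@by;z=X[...,2]
    m=(abs(u)<.075)&(abs(v)<.02)&(z>.058)&(z<.11)
    print(c,m.sum()); 
    if m.sum()>5:
        print(np.percentile(u[m],[2,50,98]),np.percentile(v[m],[2,50,98]),np.percentile(z[m],[2,50,98]),np.polyfit(u[m],z[m],1))
    print([(np.round(r["point"],4),round(r["conf"],2)) for r in landmark_of(c,"bar_mid")][:2])
I=get_image("side")["img"][150:230,260:350];J=get_image("top")["img"][165:245,325:415]
cv2.imwrite("pics/b6.png",np.hstack([cv2.resize(i,None,fx=4.4,fy=4.4,interpolation=2) for i in(I,J)]))
E
```

```text
time_s: 23.08
position: [0.5275, -0.2134, 0.0406]
tool_rot: [[0.913, 0.409, 0.005], [0.409, -0.913, -0.005], [0.002, 0.007, -1.0]]
ft_force: [-15.8, 5.7, 51.6]
grip_width: 0.0001
gripper_force: 22.7
time_s: 23.7
position: [0.5019, -0.2238, 0.1727]
tool_rot: [[0.912, 0.41, 0.003], [0.41, -0.912, -0.003], [0.001, 0.003, -1.0]]
ft_force: [-0.1, -0.4, -0.2]
grip_width: 0.0515
gripper_force: 0.0
top 138
[-0.0012  0.0188  0.0656] [-0.0156 -0.0013  0.0117] [0.0582 0.0725 0.084 ] [0.1374 0.0688]
[(array([ 0.5427, -0.2061,  0.0456]), 0.77)]
side 61
[0.0039 0.0215 0.0406] [-0.0075  0.0048  0.0151] [0.0583 0.0682 0.0822] [0.2922 0.0623]
[(array([ 0.5447, -0.2078,  0.0424]), 0.64), (array([ 0.3642, -0.1742,  0.0065]), 0.55)]
```

View pics/b6.png

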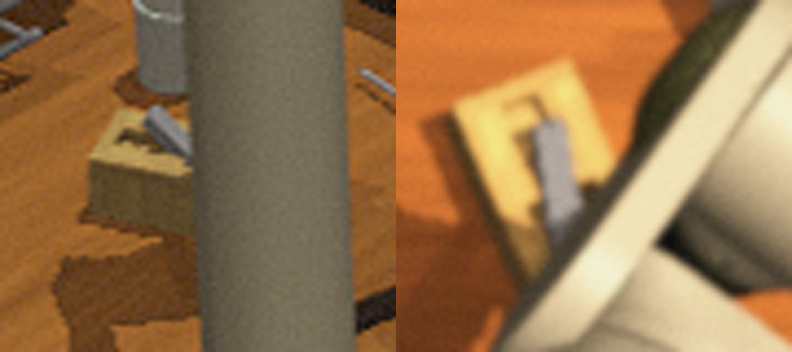

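The bar has tipped. Its raised end is at crop (545,125) in the top view, with the thumb end hidden under the arm. Next I'll measure its axis from grey pixels.

Run:
```python
from h import *
bx=np.array([np.cos(np.radians(24.1)),np.sin(np.radians(24.1)),0]);by=np.array([-bx[1],bx[0],0]);c0=np.array([.552,-.2007,0])
for c in("top","side"):
    d=get_image(c);X=cloud(d);q=X-c0;u=q@bx;v=q@by;z=X[...,2]
    s=cv2.cvtColor(d["img"],cv2.COLOR_BGR2HSV)[...,1]
    m=(abs(u)<.06)&(abs(v)<.03)&(z>.045)&(z<.1)&(s<75)
    m=cv2.morphologyEx(m.astype(np.uint8),cv2.MORPH_OPEN,np.ones((2,2)))>0
    P=np.stack([u,v,z],-1)[m];print(c,len(P),P.mean(0))
    for lo in np.arange(-.02,.06,.008):
        k=P[(P[:,0]>=lo)&(P[:,0]<lo+.008)]
        if len(k)>3:print(round(lo,3),len(k),"v",np.percentile(k[:,1],[5,50,95]),"z",np.percentile(k[:,2],[10,50,90]))
    print([ (r["mask"].sum(),r["conf"], np.median(np.stack([u,v,z],-1)[r["mask"]],0)) for r in regions_of(c,"bar_mid")])
```

```text
top 158 [0.0034 0.0005 0.0708]
-0.02 23 v [-0.0194  0.0009  0.009 ] z [0.0431 0.049  0.0521]
-0.012 23 v [-0.0097 -0.0018  0.0073] z [0.0515 0.0533 0.056 ]
-0.004 26 v [-0.0124 -0.0021  0.0076] z [0.0568 0.0599 0.0633]
0.004 27 v [-0.0103 -0.0003  0.0073] z [0.0619 0.0657 0.0703]
0.012 24 v [-0.0111 -0.0012  0.0065] z [0.0702 0.0725 0.076 ]
0.02 25 v [-0.0109 -0.002   0.0065] z [0.0761 0.0787 0.0822]
[(np.int64(213), 0.66, array([0.0063, 0.0009, 0.0634]))]
side 69 [0.0023 0.0438 0.0905]
-0.004 10 v [0.     0.0103 0.014 ] z [0.0507 0.0556 0.059 ]
0.004 15 v [-0.0156  0.0069  0.0139] z [0.0539 0.0584 0.0629]
0.012 19 v [-0.0086  0.0074  0.0136] z [0.0585 0.0653 0.0703]
0.02 16 v [-0.0075  0.0074  0.011 ] z [0.065  0.0714 0.0759]
[(np.int64(89), 0.65, array([0.0171, 0.0075, 0.0651])), (np.int64(97), 0.39, array([-0.1791,  0.0864,  0.0087]))]
```

```bash
python3 rel.py .552 -.2007 .097 24.1 39
```

```text
turn/5deg [-0.0067  7.8137 -0.0017] shift/40mm in target frame [-0.0631 -0.001   2.2948] t 24.2
```

```bash
python3 -m pendant '[[[0,0,0],[0,0.977,0]],[[0,0,0],[0,0.977,0]],[[0,0,0],[0,0.977,0]],[[0,0,0],[0,0.977,0]],[[0,0,0],[0,0.977,0]],[[0,0,0],[0,0.977,0]],[[0,0,0],[0,0.977,0]],[[0,0,0],[0,0.977,0]]]'
python3 -m pendant '[[[-0.06,0,0.8],[0,0,0]],[[0,0,0.8],[0,0,0]],[[0,0,0.69],[0,0,0]],[[0,0,0],[0,0,0]]]'
python3 rel.py .5748 -.1905 .066 24.1 39
python3 - <<'E'
from h import *
bx=np.array([np.cos(np.radians(24.1)),np.sin(np.radians(24.1)),0]);by=np.array([-bx[1],bx[0],0]);c0=np.array([.552,-.2007,0])
for c in("side",):
    d=get_image(c);X=cloud(d);q=X-c0;u=q@bx;v=q@by;z=X[...,2]
    s=cv2.cvtColor(d["img"],cv2.COLOR_BGR2HSV)[...,1]
    cv2.imwrite("pics/g7.png",np.hstack([cv2.resize(i,None,fx=5,fy=5,interpolation=2) for i in(d["img"][140:220,260:340],get_image("top")["img"][165:245,320:395])]))
E
```

```text
time_s: 25.2
position: [0.501, -0.2239, 0.1706]
tool_rot: [[0.707, 0.408, 0.577], [0.317, -0.913, 0.257], [0.632, 0.001, -0.775]]
ft_force: [0.3, 0.7, -1.0]
grip_width: 0.0509
gripper_force: 0.0
time_s: 25.7
position: [0.552, -0.2, 0.0965]
tool_rot: [[0.71, 0.409, 0.573], [0.317, -0.912, 0.259], [0.629, -0.002, -0.777]]
ft_force: [-0.6, 0.1, 0.1]
grip_width: 0.0515
gripper_force: 0.0
turn/5deg [-0.0313  0.0041 -0.0066] shift/40mm in target frame [-0.0003  0.0151  0.9805] t 25.7
```

View pics/g7.png

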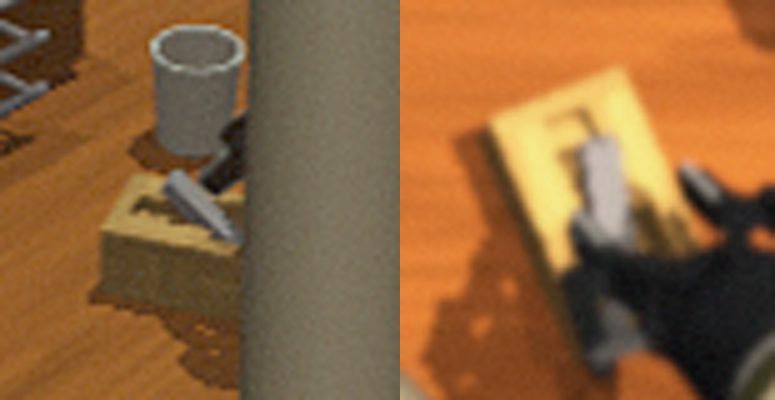

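The picture shows the fingers straddling the raised bar: left tip at (585,225), right tip at (690,175), bar between them. I'll go in and grip.

```bash
python3 -m pendant '[[[0,0.01,0.5],[0,0,0]],[[0,0,0.47],[0,0,0]],[[0,0,0],[0,0,0]]]'
python3 -m pendant '[[[0,0,0],[0,0,0]],[[0,0,0],[0,0,0]],[[0,0,0],[0,0,0]],[[0,0,0],[0,0,0]],[[0,0,0],[0,0,0]]]' 0 60
```

```text
time_s: 26.18
position: [0.5746, -0.1906, 0.0665]
tool_rot: [[0.71, 0.409, 0.574], [0.317, -0.913, 0.259], [0.629, -0.002, -0.777]]
ft_force: [0.2, -0.2, 0.3]
grip_width: 0.051
gripper_force: 0.0
time_s: 26.8
position: [0.5744, -0.1914, 0.0682]
tool_rot: [[0.709, 0.408, 0.576], [0.317, -0.913, 0.257], [0.63, 0.001, -0.776]]
ft_force: [-2.4, 1.3, 3.3]
grip_width: 0.0178
gripper_force: 58.8
```

```bash
python3 -m pendant '[[[0.3,0,-0.2],[0,0,0]],[[0.52,0,-0.34],[0,0,0]],[[0.52,0,-0.34],[0,0,0]],[[0.52,0,-0.4],[0,0,0]],[[0.52,0,-0.6],[0,0,0]]]'
python3 -m pendant '[[[0,-0.65,0],[0,-0.98,0]],[[0,-0.65,0],[0,-0.98,0]],[[0,-0.65,0],[0,-0.98,0]],[[0,-0.65,0],[0,-0.98,0]],[[0,-0.65,0],[0,-0.98,0]],[[0,-0.65,0],[0,-0.98,0]],[[0,-0.65,0],[0,-0.98,0]],[[0,-0.65,0],[0,-0.98,0]]]'
python3 -m pendant '[[[0,0,0],[0,0,0]]]'
python3 - <<'E'
from h import *
o=observe();p=np.array(o["position"]);print(p)
R=np.array(o["tool_rot"])
for c in("side","top"):
    d=get_image(c);X=cloud(d);q=(X-p)@R;s=cv2.cvtColor(d["img"],cv2.COLOR_BGR2HSV)[...,1]
    m=(q[...,0]>-.12)&(q[...,0]<.03)&(abs(q[...,1])<.02)&(abs(q[...,2])<.03)&(s<75)
    print(c,m.sum(),np.percentile(q[m],[3,50,97],axis=0)); k=q[m&(q[...,0]<-.02)]
    if len(k)>5:print("zslope,yslope",np.polyfit(k[:,0],k[:,2],1),np.polyfit(k[:,0],k[:,1],1))
    print([(np.round(r["point"],4),round(r["conf"],2)) for r in landmark_of(c,"bar_mid")][:3])
E
```

```text
time_s: 27.42
position: [0.5985, -0.1805, 0.1862]
tool_rot: [[0.71, 0.408, 0.574], [0.317, -0.913, 0.257], [0.629, -0.0, -0.778]]
ft_force: [-0.1, -0.2, -2.0]
grip_width: 0.0178
gripper_force: 58.1
time_s: 28.42
position: [0.5135, 0.0099, 0.1859]
tool_rot: [[0.913, 0.408, -0.004], [0.408, -0.913, -0.003], [-0.005, 0.001, -1.0]]
ft_force: [0.2, 1.1, -2.6]
grip_width: 0.0181
gripper_force: 58.2
time_s: 28.55
position: [0.5139, 0.0108, 0.1857]
tool_rot: [[0.912, 0.411, -0.003], [0.411, -0.912, -0.001], [-0.003, 0.0, -1.0]]
ft_force: [0.9, -0.7, -2.9]
grip_width: 0.0176
gripper_force: 58.2
[0.5139 0.0108 0.1857]
side 214 [[-0.0937 -0.017  -0.0192]
 [-0.0478 -0.0086 -0.0049]
 [-0.0037  0.0089  0.005 ]]
zslope,yslope [-0.0098 -0.0042] [ 0.0214 -0.0062]
[(array([ 0.4786, -0.0053,  0.185 ]), 0.74), (array([ 0.3633, -0.1722,  0.0082]), 0.5), (array([ 0.5408,  0.1953, -0.0017]), 0.48)]
top 167 [[-0.0676 -0.0089 -0.0115]
 [-0.0462  0.0005 -0.0088]
 [-0.026   0.0091 -0.0067]]
zslope,yslope [ 0.014  -0.0082] [-0.0391 -0.0014]
[(array([ 0.3615, -0.1708,  0.0037]), 0.6), (array([ 0.4746, -0.0082,  0.1865]), 0.56)]
```

```bash
python3 -m pendant '[[[0,0,1],[0,0,0]],[[0,0,1],[0,0,0]],[[0,0,1],[0,0,0]],[[0,0,0.9],[0,0,0]],[[0,0,0.3],[0,0,0]],[[0,0,0.1],[0,0,0]],[[0,0,0],[0,0,0]]]'
```

```text
time_s: 29.62
position: [0.514, 0.0087, 0.015]
tool_rot: [[0.913, 0.408, -0.0], [0.408, -0.913, -0.002], [-0.001, 0.002, -1.0]]
ft_force: [-0.4, -0.1, -2.5]
grip_width: 0.0181
gripper_force: 58.2
```

```bash
python3 -m pendant '[[[0,0,0.12],[0,0,0]],[[0,0,0.05],[0,0,0]]]'; python3 -m pendant '[[[0,0,0.05],[0,0,0]],[[0,0,0],[0,0,0]]]'
```

```text
time_s: 29.88
position: [0.5135, 0.009, 0.0076]
tool_rot: [[0.913, 0.408, -0.002], [0.408, -0.913, -0.002], [-0.002, 0.001, -1.0]]
ft_force: [0.3, -0.0, -1.3]
grip_width: 0.0178
gripper_force: 58.2
time_s: 30.12
position: [0.5133, 0.009, 0.0053]
tool_rot: [[0.913, 0.408, -0.002], [0.408, -0.913, -0.002], [-0.003, 0.0, -1.0]]
ft_force: [-0.6, -0.2, -1.9]
grip_width: 0.018
gripper_force: 58.2
```

```bash
python3 -m pendant '[[[0,0,0.035],[0,0,0]],[[0,0,0],[0,0,0]]]'; python3 -m pendant '[[[0,0,0.025],[0,0,0]],[[0,0,0],[0,0,0]]]'
```

```text
time_s: 30.38
position: [0.5135, 0.009, 0.0045]
tool_rot: [[0.913, 0.408, -0.002], [0.408, -0.913, -0.002], [-0.002, 0.001, -1.0]]
ft_force: [-1.9, -0.3, 5.8]
grip_width: 0.018
gripper_force: 59.0
time_s: 30.62
position: [0.5135, 0.0089, 0.0045]
tool_rot: [[0.913, 0.408, -0.001], [0.408, -0.913, -0.002], [-0.002, 0.001, -1.0]]
ft_force: [-5.0, -0.4, 15.9]
grip_width: 0.018
gripper_force: 60.3
```

```bash
python3 -m pendant '[[[0,0,0],[0,0,0]],[[0,0,0],[0,0,0]],[[0,0,0],[0,0,0]],[[0,0,-0.75],[0,0,0]],[[-1,0,-1],[0,0,0]],[[0,0,-1],[0,0,0]],[[0,0,0],[0,0,0]]]' 0.5
cat > bar.py <<'E'
from h import *
o=observe();p=np.array(o["position"]);R=np.array(o["tool_rot"])
for c in("side","top"):
    d=get_image(c);X=cloud(d);s=cv2.cvtColor(d["img"],cv2.COLOR_BGR2HSV)[...,1]
    m=(np.hypot(X[...,0]-.474,X[...,1]+.008)<.08)&(X[...,2]>.006)&(X[...,2]<.02)&(s<85)
    P=X[m];r=cv2.minAreaRect((P[:,:2]*1000).astype(np.float32));w,V=np.linalg.eigh(np.cov(P[:,:2].T));v=V[:,1]
    print(c,m.sum(),"rect",np.round(r[0],1),np.round(r[1],1),"pca yaw",np.degrees(np.arctan2(v[1],v[0]))%180,"mean",P.mean(0))
    print([(np.round(r["point"],4),round(r["conf"],2)) for r in landmark_of(c,"bar_mid")][:3])
E
python3 bar.py
```

```text
time_s: 31.5
position: [0.4782, -0.0076, 0.1155]
tool_rot: [[0.913, 0.408, 0.003], [0.408, -0.913, -0.003], [0.002, 0.004, -1.0]]
ft_force: [0.9, 1.0, -0.3]
grip_width: 0.0424
gripper_force: 0.0
side 163 rect [474.   -2.2] [109.9  28.3] pca yaw 22.042869902664137 mean [ 0.4741 -0.0023  0.01  ]
[(array([ 0.3605, -0.1733,  0.008 ]), 0.46)]
top 76 rect [440.3 -21.1] [33.2 19.5] pca yaw 41.62968238154522 mean [ 0.4401 -0.021   0.0129]
[(array([ 0.3596, -0.1748,  0.0041]), 0.72), (array([ 0.4739, -0.0093,  0.007 ]), 0.63)]
```

```bash
python3 rel.py .4745 -.0075 .006 24.1 0; python3 -m pendant '[[[-0.085,0.035,0.7],[0,0,0]],[[0,0,1],[0,0,0]],[[0,0,0.7],[0,0,0]],[[0,0,0.2],[0,0,0]],[[0,0,0],[0,0,0]]]'; python3 rel.py .4745 -.0075 .006 24.1 0
```

```text
turn/5deg [-0.0094  0.0504 -0.0035] shift/40mm in target frame [-0.0549 -0.0099  2.6488] t 31.7
time_s: 32.33
position: [0.4743, -0.0099, 0.0088]
tool_rot: [[0.913, 0.408, -0.003], [0.408, -0.913, -0.001], [-0.004, -0.0, -1.0]]
ft_force: [-0.6, 1.0, 0.5]
grip_width: 0.0424
gripper_force: 0.0
turn/5deg [-0.0018  0.0417 -0.0025] shift/40mm in target frame [ 0.0301 -0.0522  0.0693] t 32.325
```

```bash
python3 -m pendant '[[[0.03,-0.05,0.075],[0,0.04,0]],[[0,0,0],[0,0,0]]]'; python3 -m pendant '[[[0,0,0],[0,0,0]],[[0,0,0],[0,0,0]],[[0,0,0],[0,0,0]],[[0,0,0],[0,0,0]],[[0,0,0],[0,0,0]]]' 0 80; python3 -m pendant '[[[0,0,-0.5],[0,0,0]],[[0,0,-1],[0,0,0]],[[0,0,-1],[0,0,0]],[[0,0,-1],[0,0,0]],[[0,0,-1],[0,0,0]],[[0,0,-1],[0,0,0]],[[0,0,-0.5],[0,0,0]]]'; python3 rel.py .540 .1943 .25 118 0
```

```text
time_s: 32.58
position: [0.4748, -0.0075, 0.0066]
tool_rot: [[0.913, 0.408, 0.002], [0.408, -0.913, -0.0], [0.002, 0.001, -1.0]]
ft_force: [0.7, -0.5, 0.0]
grip_width: 0.0426
gripper_force: 0.0
time_s: 33.2
position: [0.4748, -0.0077, 0.0068]
tool_rot: [[0.913, 0.408, 0.002], [0.408, -0.913, -0.0], [0.002, 0.001, -1.0]]
ft_force: [-2.2, 0.2, 8.1]
grip_width: 0.0172
gripper_force: 78.0
time_s: 34.08
position: [0.4744, -0.0076, 0.2481]
tool_rot: [[0.913, 0.408, 0.003], [0.408, -0.913, -0.001], [0.003, 0.002, -1.0]]
ft_force: [0.0, -0.0, -2.2]
grip_width: 0.0171
gripper_force: 79.0
turn/5deg [  0.0447  -0.0033 -18.7842] shift/40mm in target frame [ 3.6878  3.8175 -0.0482] t 34.075
```

```bash
python3 -m pendant '[[[0,0,0],[0,0,-1]],[[0,0,0],[0,0,-1]],[[0,0,0],[0,0,-1]],[[0,0,0],[0,0,-1]],[[0,0,0],[0,0,-1]],[[0,0,0],[0,0,-1]],[[0,0,0],[0,0,-1]],[[0,0,0],[0,0,-1]]]'
python3 -m pendant '[[[0,0,0],[0,0,-1]],[[0,0,0],[0,0,-1]],[[0,0,0],[0,0,-1]],[[0,0,0],[0,0,-1]],[[0,0,0],[0,0,-1]],[[0,0,0],[0,0,-1]],[[0,0,0],[0,0,-1]],[[0,0,0],[0,0,-1]]]'
python3 -m pendant '[[[0,0,0],[0,0,-1]],[[0,0,0],[0,0,-1]],[[0,0,0],[0,0,-0.75]],[[0.9,0.93,0],[0,0,0]],[[0.9,0.93,0],[0,0,0]],[[0.9,0.93,0],[0,0,0]],[[0,0,0],[0,0,0]]]'
cat > hb.py <<'E'
from h import *
o=observe();p=np.array(o["position"]);R=np.array(o["tool_rot"])
for c in("side","top"):
    d=get_image(c);X=cloud(d);q=(X-p)@R;s=cv2.cvtColor(d["img"],cv2.COLOR_BGR2HSV)[...,1]
    m=(abs(q[...,0])<.08)&(abs(q[...,1])<.02)&(abs(q[...,2])<.016)&(s<75)&(abs(q[...,0])>.013)
    k=q[m];print(c,len(k),np.percentile(k,[1,4,96,99],axis=0)*1000)
    for sg in(1,-1):
        j=k[np.sign(k[:,0])==sg];print(sg,len(j),"median",np.median(j,0)*1000)
    print("zslope",np.polyfit(k[:,0],k[:,2],1)[0],"yslope",np.polyfit(k[:,0],k[:,1],1)[0])
    print([(np.round(r["point"],4),round(r["conf"],2)) for r in landmark_of(c,"bar_mid")][:2],[(np.round(r["point"],4),round(r["conf"],2)) for r in landmark_of(c,"notch")][:2])
E
python3 hb.py;python3 rel.py .540 .1943 .20 118 0
```

```text
time_s: 35.08
position: [0.474, -0.0076, 0.2459]
tool_rot: [[0.435, 0.901, 0.0], [0.901, -0.435, -0.0], [0.0, 0.0, -1.0]]
ft_force: [0.2, -0.1, -2.7]
grip_width: 0.0168
gripper_force: 79.0
time_s: 36.08
position: [0.474, -0.0076, 0.2458]
tool_rot: [[-0.246, 0.969, 0.0], [0.969, 0.246, -0.0], [-0.0, 0.0, -1.0]]
ft_force: [-0.5, 0.2, -2.4]
grip_width: 0.017
gripper_force: 79.0
time_s: 36.95
position: [0.5226, 0.1427, 0.2454]
tool_rot: [[-0.47, 0.882, -0.0], [0.882, 0.47, 0.0], [0.0, -0.0, -1.0]]
ft_force: [0.8, -0.7, -2.2]
grip_width: 0.0167
gripper_force: 79.1
side 113 [[-48.2671 -10.6424 -14.3519]
 [-35.7191  -9.262  -10.1844]
 [ 58.9667   9.5654   5.8348]
 [ 59.3553  12.8068   8.3637]]
1 103 median [38.6942 -0.6383 -3.1533]
-1 10 median [-35.4528   0.5614  -1.9712]
zslope 0.02735315874270121 yslope 0.024836956811366433
[(array([0.5225, 0.1431, 0.2422]), 0.7), (array([0.5427, 0.1929, 0.1024]), 0.17)] [(array([0.5405, 0.198 , 0.1675]), 0.74)]
top 160 [[-55.3494 -13.6341  -9.2734]
 [-54.3101 -12.8934  -8.8876]
 [ 51.5762   5.0933   1.4782]
 [ 52.6828   7.4222   4.7557]]
1 89 median [44.132  -6.9577 -5.8095]
-1 71 median [-47.7343  -6.5529  -6.5318]
zslope 0.01363815452616921 yslope 0.014508649630602857
[(array([ 0.365 , -0.1697,  0.0051]), 0.53)] []
turn/5deg [ 0.007   0.0077 -0.0523] shift/40mm in target frame [1.0152 1.0354 1.1544] t 37.25
```

```bash
python3 -m pendant '[[[0.53,0.52,0],[0,0,-0.05]],[[0.53,0.52,0],[0,0,0]],[[0,0,0.6],[0,0,0]],[[0,0,0.5],[0,0,0]],[[0,0,0],[0,0,0]]]'
python3 rel.py .5395 .1952 .180 118 0
python3 - <<'E'
from h import *
I=get_image("side")["img"][160:260,165:265];d=get_image("top");J=d["img"][165:240,155:255]
cv2.imwrite("pics/p8.png",np.hstack([cv2.resize(i,(400,int(4*i.shape[0])),interpolation=2)[:300] for i in(I,J)]))
E
```

```text
time_s: 37.88
position: [0.539, 0.1961, 0.2011]
tool_rot: [[-0.47, 0.883, -0.002], [0.883, 0.47, -0.001], [0.0, -0.002, -1.0]]
ft_force: [0.4, -0.3, -2.0]
grip_width: 0.0168
gripper_force: 79.1
turn/5deg [-0.0242 -0.0035  0.0021] shift/40mm in target frame [-0.0253 -0.0003  0.5263] t 37.875
```

View pics/p8.png

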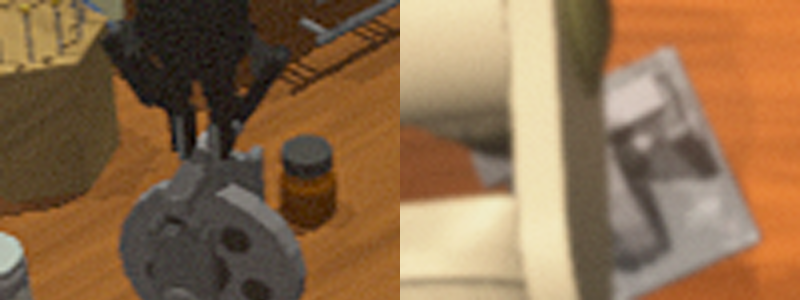

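The bar hangs above the cheeks and the notch, with its near end at crop (180,190). I'll lower it gently.

```bash
python3 -m pendant '[[[-0.02,0,0.3],[0,0,0]],[[0,0,0.15],[0,0,0]],[[0,0,0],[0,0,0]]]'; python3 -m pendant '[[[0,0,0.08],[0,0,0]],[[0,0,0],[0,0,0]]]'; python3 hb.py
```

```text
time_s: 38.35
position: [0.5397, 0.1961, 0.1836]
tool_rot: [[-0.471, 0.882, -0.0], [0.882, 0.471, -0.0], [-0.0, -0.0, -1.0]]
ft_force: [0.1, 0.2, -2.2]
grip_width: 0.0168
gripper_force: 79.2
time_s: 38.6
position: [0.5399, 0.1962, 0.1808]
tool_rot: [[-0.471, 0.882, 0.001], [0.882, 0.471, -0.0], [-0.001, 0.001, -1.0]]
ft_force: [-0.5, -0.2, -1.8]
grip_width: 0.0168
gripper_force: 79.2
side 175 [[-49.362  -19.725  -12.0911]
 [-43.8274 -18.9296  -6.6786]
 [ 58.6075  16.6257  13.2138]
 [ 60.3565  19.4192  14.1669]]
1 152 median [46.5202 -2.0909 -1.0058]
-1 23 median [-41.1555  -8.618    6.1192]
zslope -0.01744399810419662 yslope 0.03982570598419182
[(array([0.5388, 0.1933, 0.1778]), 0.44)] [(array([0.5413, 0.1959, 0.1677]), 0.93)]
top 258 [[-57.103  -18.8492  -9.0892]
 [-55.5599 -14.1088  -8.5489]
 [ 51.9436  15.9633  10.6517]
 [ 53.8028  18.567   12.5809]]
1 66 median [46.2599 -4.847  -5.4709]
-1 192 median [-44.3107  -2.951   -4.8297]
zslope -0.029333432929528395 yslope -0.040596273742777016
[(array([0.5404, 0.1949, 0.1773]), 0.78), (array([ 0.3594, -0.1724,  0.0093]), 0.64)] [(array([0.5383, 0.1949, 0.1813]), 0.67), (array([0.5414, 0.1943, 0.1683]), 0.6)]
```

```bash
python3 -m pendant '[[[0,0,0.06],[0,0,0]],[[0,0,0],[0,0,0]]]'; python3 -m pendant '[[[0,0,0.05],[0,0,0]],[[0,0,0],[0,0,0]]]';python3 -m pendant '[[[0,0,0.03],[0,0,0]],[[0,0,0],[0,0,0]]]'
```

```text
time_s: 39.15
position: [0.5398, 0.1962, 0.1782]
tool_rot: [[-0.471, 0.882, 0.0], [0.882, 0.471, -0.0], [-0.0, 0.0, -1.0]]
ft_force: [-0.1, 0.0, -1.7]
grip_width: 0.0169
gripper_force: 79.2
time_s: 39.4
position: [0.54, 0.1962, 0.1765]
tool_rot: [[-0.471, 0.882, 0.001], [0.882, 0.471, -0.0], [-0.001, 0.001, -1.0]]
ft_force: [0.2, 0.1, -2.3]
grip_width: 0.0167
gripper_force: 79.2
time_s: 39.65
position: [0.5401, 0.1962, 0.1764]
tool_rot: [[-0.471, 0.882, 0.002], [0.882, 0.471, -0.0], [-0.001, 0.002, -1.0]]
ft_force: [-2.3, -0.8, 5.6]
grip_width: 0.017
gripper_force: 80.2
```

```bash
python3 -m pendant '[[[0,0,0],[0,0,0]],[[0,0,0],[0,0,0]],[[0,0,0],[0,0,0]],[[0,0,-0.3],[0,0,0]],[[0,0,-1],[0,0,0]],[[0,0,-1],[0,0,0]],[[-1,-1,-1],[0,0,0]],[[-1,-1,0],[0,0,0]]]' 0.5
python3 -m pendant '[[[-1,-1,0],[0,0,0]],[[-1,-1,0],[0,0,0]],[[-1,-1,0],[0,0,0]],[[-1,-1,0],[0,0,0]],[[-1,-1,0],[0,0,0]],[[0,0,0],[0,0,0]]]'
python3 - <<'E'
from h import *
sx=np.array([.883,.469,0]);sy=np.array([-.469,.883,0]);a=np.array([.540,.1943,0])
D={c:get_image(c) for c in("side","top")}
for c,d in D.items():
    X=cloud(d);q=X-a;u=q@sx;v=q@sy;z=X[...,2]
    m=(abs(u)<.013)&(abs(v)<.065)&(z>.176)&(z<.19)
    k=np.stack([u,v,z],-1)[m];print(c,len(k),np.percentile(k,[2,50,98],axis=0)*1000,"slopes",np.polyfit(k[:,1],k[:,2],1)[0],np.polyfit(k[:,1],k[:,0],1)[0])
    print([(np.round(r["point"],4),round(r["conf"],2)) for r in landmark_of(c,"bar_mid")][:2])
I=D["side"]["img"][180:255,175:275];J=D["top"]["img"][165:240,155:255]
cv2.imwrite("pics/f9.png",np.hstack([cv2.resize(i,None,fx=4,fy=4,interpolation=2) for i in(I,J)]))
E
```

```text
time_s: 40.65
position: [0.5089, 0.0925, 0.3068]
tool_rot: [[-0.472, 0.881, 0.008], [0.882, 0.472, -0.001], [-0.004, 0.006, -1.0]]
ft_force: [1.0, -0.2, 0.6]
grip_width: 0.0426
gripper_force: 0.0
time_s: 41.4
position: [0.4253, -0.1803, 0.3039]
tool_rot: [[-0.466, 0.885, 0.001], [0.885, 0.466, -0.001], [-0.002, 0.001, -1.0]]
ft_force: [-0.1, 0.3, 0.5]
grip_width: 0.0427
gripper_force: 0.0
side 186 [[ -8.4932 -46.8692 176.4721]
 [  1.6699   8.067  179.6664]
 [ 12.4053  59.1581 183.3984]] slopes -0.0015444613835118796 0.021556764005380598
[(array([0.5398, 0.1962, 0.1749]), 0.77), (array([ 0.3642, -0.1722,  0.0076]), 0.59)]
top 439 [[-10.0763 -50.3973 177.7067]
 [ -0.6339   2.7101 182.2697]
 [ 10.4472  55.0797 185.2431]] slopes 0.0017353895232189082 0.01979647994746724
[(array([0.5372, 0.1938, 0.1738]), 0.82)]
```

View pics/f9.png

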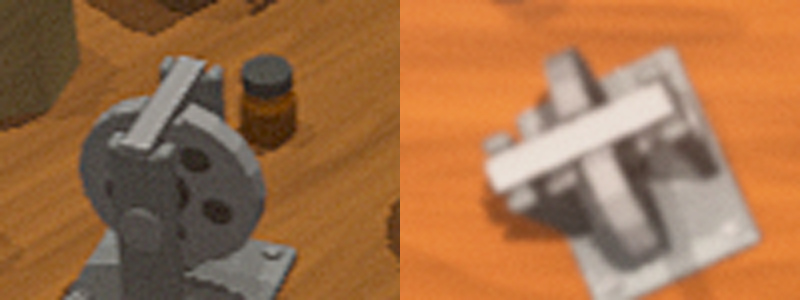

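The bar lies level on both cheeks between the ears, from (490,175) to (670,100) in the top crop. Its top is at about 182 mm and it is centred to within about 2 mm, so I'm handing in.

```bash
python3 -c "
from rig import *
print(close_job())"
```

```text
the job is handed in; nothing more can be done
None
```

I turned the wheel until its notch was at the top, then tipped the bar up, laid it on the bench and regripped it; it now lies level on both cheeks in the notch, about 2 mm off centre. The job is handed in at about 42 s, with no verdict returned; while I pressed the thumb end the wrist force was 52 N, under the 120 N limit.

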